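Make up the autoclave tray

TASK

Make up the metal tray for the autoclave with the steel ware only: lay the steel forceps flat in the tray's narrow compartment, stand the large steel beaker upright in the wide one, nest the medium steel beaker in it, and the small one in the medium, each right down on the floor of the one around it. Set things down rather than drop them, and leave the blue plastic look-alikes where they are.

Things in the scene. Friction and masses are not known exactly. Their poses are not given: they have to be found in the camera images.
- tray: bright metal tray, fixed to the bench; origin under its centre on the bench, x along its 220 mm length, y across its 180 mm width, z up. Walls 25 mm high and 3 mm thick, floor 3 mm thick. A 4 mm divider, its top 16 mm above the bench, runs along x at y = -19 mm and makes a wide compartment (y from -17 to +87 mm) and a narrow one (y from -87 to -21 mm), each 214 mm long inside. Either side of the bench.
- tray_wide (a point): centre of the floor (its top face) of the tray's wide compartment, 104 mm by 214 mm inside; axes as the tray's
- tray_narrow (a point): centre of the floor (its top face) of the tray's narrow compartment, 66 mm by 214 mm inside; axes as the tray's
- steel_large_mid (a point): centre, half-way up, of the large steel beaker: an open-topped straight round beaker, upright, 68 mm outside diameter, 50 mm tall, wall 2.5 mm, floor 3 mm thick (inside diameter 63 mm); z is its axis, up. All beakers and both forceps start on a dark green mat, 3 mm thick, fixed to the bench on the other side from the tray.
- steel_medium_mid (a point): centre, half-way up, of the medium steel beaker: an open-topped straight round beaker, upright, 48 mm outside diameter, 82 mm tall, wall 2.5 mm, floor 3 mm thick (inside diameter 43 mm); z is its axis, up. Nested on the large one's floor it stands 35 mm above that one's rim, so grip it near its top.
- steel_small_mid (a point): centre, half-way up, of the small steel beaker: an open-topped straight round beaker, upright, 28 mm outside diameter, 114 mm tall, wall 2.5 mm, floor 3 mm thick (inside diameter 23 mm); z is its axis, up. Nested on the medium one's floor it stands 35 mm above that one's rim, so grip it near its top.
- steel_forceps_mid (a point): centre, half-way up, of the steel forceps lying on their side: 148 mm long along x (tips at +x, closed end at -x, together from 74 mm behind to 74 mm ahead of this point), 16 mm across (y) at this point over both legs, narrowing to 8 mm at each end, 10 mm high (z up); rigid, so they may be gripped across y at this point.
- blue_medium_mid (a point): centre, half-way up, of the blue plastic beaker shaped like the medium one (leave alone): an open-topped straight round beaker, upright, 48 mm outside diameter, 82 mm tall, wall 2.5 mm, floor 3 mm thick (inside diameter 43 mm); z is its axis, up.
- blue_small_mid (a point): centre, half-way up, of the blue plastic beaker shaped like the small one (leave alone): an open-topped straight round beaker, upright, 28 mm outside diameter, 114 mm tall, wall 2.5 mm, floor 3 mm thick (inside diameter 23 mm); z is its axis, up.
- blue_forceps_mid (a point): centre, half-way up, of the blue plastic forceps (leave alone) lying on their side: 148 mm long along x (tips at +x, closed end at -x, together from 74 mm behind to 74 mm ahead of this point), 16 mm across (y) at this point over both legs, narrowing to 8 mm at each end, 10 mm high (z up); rigid, so they may be gripped across y at this point.
Mind the look-alikes: they are no part of the job. What is shaped like the part that bears steel_large_mid but red or yellow is not meant.

How it is judged (in metres and radians):
At the end, for the whole second after the job is handed in: Large beaker on the wide compartment's floor, medium down in it, small down in that (axes within 14 mm, 5 mm of fully down, upright within 7 deg); forceps flat on the narrow floor, mid-length within 45 mm of its centre; blue things within 30 mm of their start; all released, at rest (x of steel_large_mid in the frame of tray_wide between -0.076 and 0.076 m and y of steel_large_mid in the frame of tray_wide between -0.024 and 0.024 m and z of steel_large_mid in the frame of tray_wide between 0.019 and 0.03 m and angle between each of steel_large_mid, steel_medium_mid, steel_small_mid's own z axis and vertical below 0.12 rad and horizontal distance between steel_medium_mid and steel_large_mid below 0.014 m and z of steel_medium_mid in the frame of steel_large_mid between 0.013 and 0.024 m and horizontal distance between steel_small_mid and steel_medium_mid below 0.014 m and z of steel_small_mid in the frame of steel_medium_mid between 0.013 and 0.024 m and x of steel_forceps_mid in the frame of tray_narrow between -0.045 and 0.045 m and y of steel_forceps_mid in the frame of tray_narrow between -0.033 and 0.033 m and z of steel_forceps_mid in the frame of tray_narrow between 0.001 and 0.01 m and angle between the z axis of steel_forceps_mid and the z axis of tray, either way round below 0.08 rad and distance of each of blue_medium_mid, blue_small_mid, blue_forceps_mid from where it was at the start of the episode below 0.03 m and linear speed of each of steel_large, steel_medium, steel_small, steel_forceps below 0.02 m/s); the robot touches nothing.
It fails at once if a blue plastic look-alike is moved more than 30 mm from where it stood (distance of any of blue_medium_mid, blue_small_mid, blue_forceps_mid from where it was at the start of the episode above 0.03 m).
It fails at once if a steel thing is dropped (it falls free of the fingers at over 0.9 m/s, that is from more than 4 cm) ((linear speed of steel_large above 0.9 m/s and contact force between the fingers and steel_large below 0.1 N) or (linear speed of steel_medium above 0.9 m/s and contact force between the fingers and steel_medium below 0.1 N) or (linear speed of steel_small above 0.9 m/s and contact force between the fingers and steel_small below 0.1 N) or (linear speed of steel_forceps above 0.9 m/s and contact force between the fingers and steel_forceps below 0.1 N)).
It also fails if it takes over 136 s, if anything falls off the work surface, if the arm or the gripper's body presses on something with over 40 N, if the wrist force passes 120 N, or if a joint passes its speed limit or range.

ROBOT

A 6-joint arm with a two-finger parallel gripper is mounted at the origin on the work surface. World frame = base frame: x ahead of the robot, y to its left, z up, the work surface at z = 0. Lengths are in m, angles in degrees, forces in N, time in s.
With the tool pointing down it reaches from about 0.25 to 0.725 m from the base axis. Payload 9.7 kg.
Tool frame: the origin (TCP) lies at the very end of the fingers, on their centre line; the grasp point (between the pads) lies tcp_to_grasp behind it (tcp_to_grasp is the distance from the TCP to the grasp point, in m); z points along the fingers, y is the direction in which the jaws open and shut (so a half turn about z gives the same grasp; the last joint's range is limited). The gripper opens to 85 mm and grips with 20 to 120 N. Pads are 22 mm wide; open, the fingers measure 114 mm over their backs; the gripper's body (76 mm by 85 mm) begins 54 mm behind the grasp point. The pads swing forward as they close: fully open they stand 13 mm farther back than shut.
Start: joints at [-74.771, 4.979, 10.078, 95.1, 0, 90], TCP at [0.144, -0.531, 0.231] pointing down, gripper open.
Joint ranges: [-179.16, 179.16], [-48.56, 103.87], [-65.8, 70.77], [-126.05, 130.52], [-82.76, 87.17], [-180, 180]. Speed limits (degrees/s): [127.2, 127.2, 147.25, 180, 180, 180].

INTERFACE

Orientations are given as [roll, pitch, yaw] about the fixed x, y, z axes, in that order (R = Rz(yaw) Ry(pitch) Rx(roll)).
In Python, from workcell import * gives the robot as it stands. The module is installed in compiled form; this text tells all that it offers.
- The arm moves only by the shell command python3 -m pendant 'ROWS' [FORCE]. ROWS is JSON, a list of rows, each a list of 3 entries, a list of its own where there are three numbers: the opening in per cent of the stroke, from 0 (shut) to 100 (fully open), then the shift along the world's x, y, z in mm, then the turn, a rotation vector about the world's x, y, z in degrees. A call has 1 to 20 rows; each row is the pose to reach, as a shift and turn from the pose measured when the call began; what a row does not reach only later rows make up. A row lasts 1/8 s, in which the tool goes at most 62.5 mm and 10.7 degrees, less where a joint would pass 70% of its speed; a pose out of reach is approached as far as the arm can. A call with a gripper value outside its range is refused whole. The fingers move at their own pace and stop on an object; FORCE is the grip in N (left out, the last holds). Time passes only in rows, so rows that repeat a pose let the fingers close. It gives the time, the measured TCP pose, the force and the opening at its end, in the units of the state.
- get_obs(): the state, without advancing time (a new reading comes with each control period).
- camera(name): name is "scene" or "top" or "wrist"; returns a dict with "img" (400x640x3 uint8, red, green, blue), "fx", "fy", "cx", "cy" (pixels), "cam_to_world" (4x4, takes a point from camera to world coordinates); the wrist camera has in their place "T_tool_cam" (4x4, takes a point from camera to tool coordinates, whose origin is the TCP and whose axes are the flange's). Camera axes: x right, y down, z forward; pixel columns grow to the right and rows downward; lengths in m; the calibration is good to about 2 mm. The wrist camera is an equidistant fisheye: a pixel r from the principal point sees the ray r / f radians off the axis. A picture is of the moment at which its call begins: read the wrist's pose just before it. There is no depth.
- job_done(): hands the job in, once; it reports no verdict.
Trained networks look in a picture, given as the dict that the camera call returned (one of the last four; its "shot" number tells which), for a name from the list of things; names that differ only in an ending like _2 or _b are one class to them, and where a whole thing is asked for, a point or a joint stands for the part that bears it (a point fixed in the world has none). Each returns a list of dicts, best first, with "confidence" (0 to 1); they miss things now and then, are a little off and sometimes report something else, mostly with a low value. They report only what shows in the picture. A call takes as long as a camera call. They do not tell look-alikes from the thing itself.
- regions_of(picture, label): "region" (400x640 bool, what is visible of it).
- pinpoint(picture, label): "position" ([x, y, z] in m, in world coordinates, good to about 4 mm: a listed point, or the origin of a listed thing).
The state is a dict: "time": time; "q": joint angles; "qd": joint speeds; "joint_efforts": joint torques, N m; "ee_pos": TCP position; "tcp_rot": TCP orientation; "wrist_force": force on the tool from outside, world axes, zero at the start; "torque": the same for the moment, N m; "opening": finger opening in m.
Only numpy, scipy, OpenCV 4.12 (cv2) and the standard library are available. Lean on these libraries where they do the work, as an engineer would, in place of code of your own. Each camera call takes 0.05 s, during which the arm holds its last target. There are 200 camera calls.

## Working session

There is one attempt and no reset: what is moved stays moved. The work goes in short steps, Python scripts to look and compute and a shell command to move; the robot and the scene stay as the last step left them, time stands still between calls to the robot, and variables do not carry over. Pictures are saved under pics/ and viewed, about 12 in all and at most 16, crops included, and the job is handed in when it is done.

```bash
mkdir -p pics
cat > h.py <<'E'
from workcell import *
import numpy as np, cv2
def save(p,name,crop=None,s=1):
    im=p["img"][:,:,::-1]
    if crop: im=im[crop[1]:crop[3],crop[0]:crop[2]]
    cv2.imwrite("pics/"+name,cv2.resize(im,None,fx=s,fy=s,interpolation=cv2.INTER_CUBIC))
def proj(p,X):
    T=np.linalg.inv(p["cam_to_world"]);c=T[:3,:3]@np.array(X)+T[:3,3]
    return np.round([p["fx"]*c[0]/c[2]+p["cx"],p["fy"]*c[1]/c[2]+p["cy"]])
def ray(p,u,v,z):
    T=p["cam_to_world"];d=T[:3,:3]@np.array([(u-p["cx"])/p["fx"],(v-p["cy"])/p["fy"],1]);o=T[:3,3]
    return o+d*(z-o[2])/d[2]
E
cat > a.py <<'E'
from h import *
o=get_obs();print(o)
ps={}
for n in("scene","top"):
    p=camera(n);ps[n]=p;save(p,n+"0.png");print(n,p["fx"],p["cam_to_world"].round(3).tolist())
    for l in["tray","steel_large_mid","steel_medium_mid","steel_small_mid","steel_forceps_mid","tray_wide","tray_narrow"]:
        for r in pinpoint(p,l): print(l,np.round(r["position"],4),round(r["confidence"],2),proj(p,r["position"]))
E
python3 a.py
```

```text
{'time': 0.0, 'q': array([-7.47709015e+01,  5.01213940e+00,  1.00318277e+01,  9.50970672e+01,
       -9.80394852e-04,  9.00007441e+01]), 'qd': array([ 0.02494565,  0.03479266,  0.02099547,  0.1284053 , -0.00336826,
        0.09639288]), 'joint_efforts': array([ 4.55549916e-04, -5.20381272e+01,  4.64812231e+01,  1.61210366e-02,
       -4.60632168e-05,  6.51257608e-06]), 'ee_pos': array([ 0.14440967, -0.53046955,  0.23054955]), 'tcp_rot': array([-1.79922621e+02,  9.81398889e-04,  1.52283557e+01]), 'wrist_force': array([ 0.24171881,  0.40057098, -0.00183495]), 'torque': array([-0.01118739, -0.01443151, -0.02442965]), 'opening': 0.08538138321080152}
scene 440.72756741349025 [[0.39, 0.728, -0.563, 1.139], [0.921, -0.307, 0.24, -0.215], [0.002, -0.612, -0.791, 0.821], [0.0, 0.0, 0.0, 1.0]]
tray [ 0.5814  0.2055 -0.0008] 0.79 [394. 183.]
steel_large_mid [0.8473 0.0455 0.0321] 0.97 [389. 295.]
steel_large_mid [ 0.3495 -0.1093  0.0255] 0.66 [240. 148.]
steel_large_mid [ 0.6459 -0.1377  0.0298] 0.65 [266. 245.]
steel_large_mid [ 0.3466 -0.2574  0.0265] 0.56 [180. 164.]
steel_medium_mid [ 0.581
[... 377 characters left out ...]
0.0, 0.0, 1.0]]
tray [ 5.829e-01  1.999e-01 -2.000e-04] 0.93 [246. 205.]
steel_large_mid [ 0.6478 -0.1336  0.027 ] 0.96 [365. 179.]
steel_large_mid [ 0.3555 -0.1098  0.0229] 0.83 [359. 285.]
steel_large_mid [ 0.348  -0.2547  0.0294] 0.79 [414. 287.]
steel_large_mid [0.8425 0.0367 0.0238] 0.78 [302. 112.]
steel_large_mid [ 0.6659 -0.2465  0.0574] 0.17 [407. 169.]
steel_medium_mid [ 0.5804 -0.3026  0.0444] 0.7 [428. 201.]
steel_small_mid [ 0.666  -0.2473  0.057 ] 0.64 [407. 169.]
steel_forceps_mid [ 0.4842 -0.1148  0.0056] 0.56 [359. 238.]
tray_wide [0.5854 0.2353 0.0062] 0.62 [233. 204.]
tray_narrow [0.5872 0.1467 0.0047] 0.79 [265. 203.]
tray_narrow [ 0.5685 -0.0772  0.0442] 0.45 [346. 207.]
```

View pics/scene0.png

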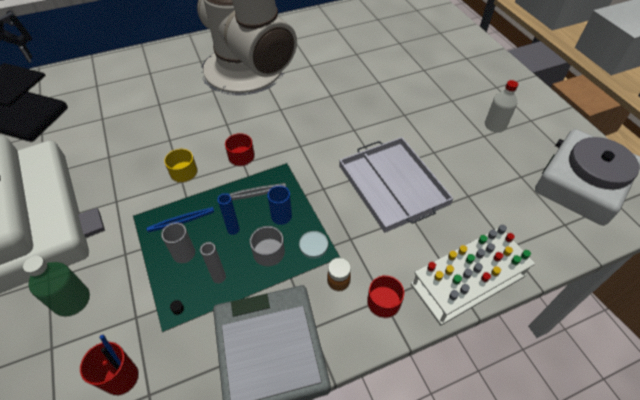

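View pics/top0.png

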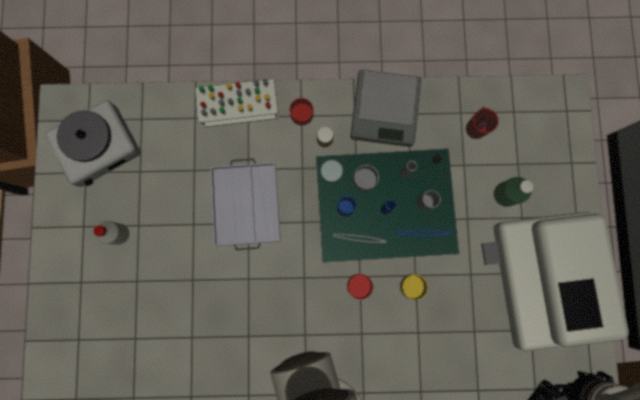

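Candidates (scene pixel): 
- **Large beaker:** grey (266,245) is the steel one. Red (240,148), red (387,295) and yellow (180,164) are out.
- **Medium:** steel (178,243), against blue (280,205).
- **Small:** steel (213,263), against blue (228,213).
- **Forceps:** steel (258,191), against blue (180,219).

The tray is at (394,183), with its narrow compartment towards the mat. Next comes a close crop with the fits.

```bash
cat > b.py <<'E'
from h import *
import workcell; print([n for n in dir(workcell) if not n.startswith('_')]); print(tcp_to_grasp)
p=camera("top"); save(p,"crop.png",(200,130,480,300),2.8)
for l,z in[("tray",0.025),("steel_forceps_mid",0.010),("blue_forceps_mid",.01),("steel_large_mid",.05),("steel_medium_mid",.085),("steel_small_mid",.117)]:
    for r in regions_of(p,l):
        m=r["region"];v,u=np.nonzero(m)
        if len(u)<5: continue
        P=np.array([ray(p,a,b,z)[:2] for a,b in zip(u,v)])*1000
        print(l,round(r["confidence"],2),len(u),(u.mean().round(),v.mean().round()),[np.round(t,1) for t in cv2.minAreaRect(P.astype(np.float32))],"mean",P.mean(0).round(1),"pca",np.degrees(np.arctan2(*np.linalg.eigh(np.cov(P.T))[1][::-1,1])).round(1),"col",p["img"][m].mean(0).round())
for n in("top","scene"):
  p=camera(n)
  for l in["blue_medium_mid","blue_small_mid","blue_forceps_mid","steel_large_mid","steel_medium_mid","steel_small_mid","steel_forceps_mid","tray_wide","tray_narrow"]:
    for r in pinpoint(p,l): print(n,l,np.round(r["position"],4),round(r["confidence"],2))
E
python3 b.py
```

```text
['PlanningError', 'camera', 'get_obs', 'job_done', 'pinpoint', 'regions_of', 'tcp_to_grasp']
0.0187
tray 0.68 5374 (np.float64(245.0), np.float64(204.0)) [array([584.8, 200.6]), array([252.1, 183.8]), np.float64(3.1)] mean [583.5 199.7] pca -175.2 col [119. 118. 121.]
tray 0.27 144 (np.float64(359.0), np.float64(238.0)) [array([ 482.8, -115.1]), array([143.1,  16.3]), np.float64(81.3)] mean [ 483.1 -112.5] pca 82.2 col [73. 81. 76.]
steel_forceps_mid 0.57 32 (np.float64(344.0), np.float64(236.0)) [array([ 486.2, -114. ]), array([139.1,   9.5]), np.float64(83.7)] mean [490.8 -73.1] pca 81.5 col [77. 84. 79.]
steel_large_mid 0.92 594 (np.float64(413.0), np.float64(287.0)) [array([ 351. , -249.6]), array([74.4, 65.5]), np.float64(87.5)] mean [ 350.8 -250.9] pca 76.6 col [127. 111.  45.]
steel_large_mid 0.82 559 (np.float64(301.0), np.float64(111.0)) [array([836.9,  40.1]), array([67. , 77.8]), np.float64(88.9)] mean [838.  39.] pca -167.4 col [95. 39. 35.]
steel_large_mid 0.76 527 (np.float64(366.0), np.float64(178.0)) [array([ 646.8, -133.4]), array([65.8, 70.9]), np.float64(43.7)] mea
[... 1294 characters left out ...]
mid [ 0.5651 -0.1916  0.0582] 0.92
scene blue_small_mid [ 0.6466 -0.1378  0.029 ] 0.59
scene blue_small_mid [ 0.4784 -0.1133  0.0107] 0.17
scene blue_forceps_mid [ 0.4936 -0.2924  0.0078] 0.87
scene blue_forceps_mid [0.5891 0.1468 0.0035] 0.5
scene steel_large_mid [ 0.6437 -0.1348  0.0281] 0.9
scene steel_large_mid [0.8447 0.0419 0.0304] 0.8
scene steel_large_mid [ 0.3508 -0.1048  0.0234] 0.69
scene steel_large_mid [ 0.3465 -0.256   0.0264] 0.63
scene steel_medium_mid [ 0.5837 -0.304   0.045 ] 0.98
scene steel_small_mid [ 0.668  -0.2476  0.0573] 0.81
scene steel_forceps_mid [ 0.48   -0.1125  0.0113] 0.7
scene tray_wide [0.5845 0.2369 0.0015] 0.71
scene tray_narrow [0.5851 0.1451 0.0054] 0.71
```

View pics/crop.png

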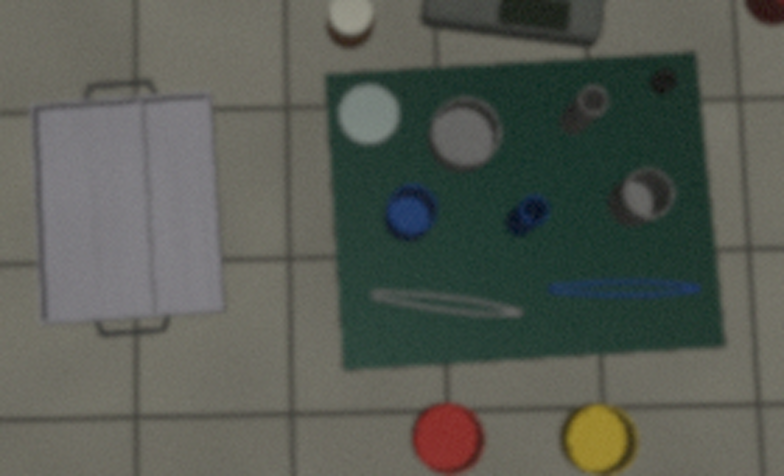

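The crop confirms the choice: steel forceps at crop (445,303), large steel (465,133), medium (645,193), small (590,100), with the blue ones clearly apart. The tray is turned about 3°. I move above the forceps first.

```bash
python3 -m pendant '[[50,[60,75,0],[0,0,10]],[50,[110,135,0],[0,0,20]],[50,[160,195,0],[0,0,30]],[50,[210,255,0],[0,0,40]],[50,[260,315,0],[0,0,50]],[50,[300,370,0],[0,0,60]],[50,[338,416,-20],[0,0,66.6]],[50,[338,416,-60],[0,0,66.6]],[50,[338,416,-90],[0,0,66.6]],[50,[338,416,-90],[0,0,66.6]],[50,[338,416,-90],[0,0,66.6]],[50,[338,416,-90],[0,0,66.6]]]' 60
cat > w.py <<'E'
import sys
from h import *
o=get_obs();print(o["ee_pos"].round(4),o["tcp_rot"].round(1),o["opening"].round(4),o["wrist_force"].round(1),round(o["time"],1))
p=camera("wrist")
if sys.argv[1]!="-": save(p,sys.argv[1])
for l in sys.argv[2:]:
    for r in pinpoint(p,l): print(l,np.round(r["position"],4),round(r["confidence"],2))
E
python3 w.py w1.png steel_forceps_mid steel_large_mid
```

```text
time: 3.65
ee_pos: [0.4827, -0.1157, 0.143]
tcp_rot: [179.9, 0.0, 81.8]
wrist_force: [-0.7, 0.5, 0.7]
opening: 0.0428Traceback (most recent call last):
  File "w.py", line 3, in <module>
    o=get_obs();print(o["ee_pos"].round(4),o["tcp_rot"].round(1),o["opening"].round(4),o["wrist_force"].round(1),round(o["time"],1))
                                                                 ^^^^^^^^^^^^^^^^^^
AttributeError: 'float' object has no attribute 'round'
```

```bash
sed -i 's/o\["opening"\].round(4)/round(o["opening"],4)/' w.py; python3 w.py w1.png steel_forceps_mid steel_large_mid
```

```text
[ 0.4827 -0.1157  0.143 ] [179.9   0.   81.8] 0.0428 [-0.7  0.5  0.7] 3.6
steel_forceps_mid [ 0.4857 -0.1158  0.009 ] 0.74
steel_large_mid [ 0.6484 -0.1366  0.0262] 0.72
steel_large_mid [ 0.3506 -0.1092  0.0266] 0.67
steel_large_mid [ 0.5712 -0.0801  0.045 ] 0.59
```

View pics/w1.png

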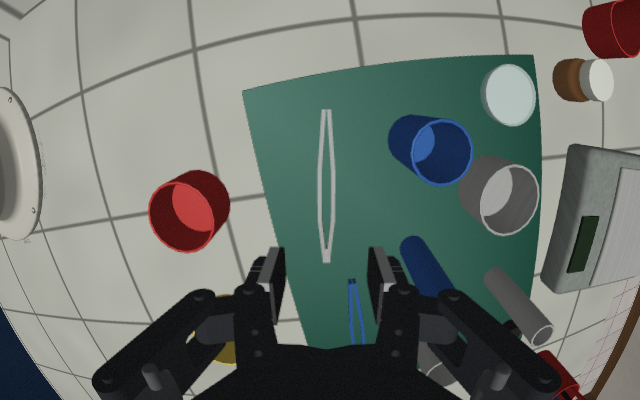

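The wrist view shows the steel forceps at (326,185), square between the jaws, with the blue medium clear at (435,145). Descend and grip.

```bash
python3 -m pendant '[[50,[1,0,-50],[0,0,0]],[50,[1,0,-95],[0,0,0]],[50,[1,0,-120],[0,0,0]],[50,[1,0,-132],[0,0,0]],[50,[1,0,-136],[0,0,0]],[50,[1,0,-136],[0,0,0]],[0,[1,0,-136],[0,0,0]],[0,[1,0,-136],[0,0,0]],[0,[1,0,-136],[0,0,0]],[0,[1,0,-136],[0,0,0]],[0,[1,0,-136],[0,0,0]],[0,[1,0,-136],[0,0,0]]]' 60
python3 -m pendant '[[0,[0,0,15],[0,0,0]],[0,[0,0,55],[0,0,0]],[0,[0,0,100],[0,0,0]],[0,[0,0,135],[0,0,0]],[0,[0,0,135],[0,0,0]],[0,[0,0,135],[0,0,0]]]'; python3 w.py - steel_forceps_mid
```

```text
time: 5.3
ee_pos: [0.4843, -0.1158, 0.0077]
tcp_rot: [179.8, 0.0, 81.8]
wrist_force: [-0.1, -0.2, 5.3]
opening: 0.0135
time: 6.05
ee_pos: [0.4842, -0.1157, 0.1426]
tcp_rot: [179.8, 0.0, 81.8]
wrist_force: [0.5, 0.4, -1.0]
opening: 0.0133
[ 0.4842 -0.1157  0.1426] [179.8   0.   81.8] 0.0133 [ 0.5  0.4 -1. ] 6.0
steel_forceps_mid [ 0.4887 -0.1154  0.1437] 0.86
```

```bash
python3 -m pendant '[[0,[10,30,0],[0,0,-10]],[0,[25,65,0],[0,0,-20]],[0,[40,100,0],[0,0,-30]],[0,[55,140,0],[0,0,-40]],[0,[70,180,0],[0,0,-50]],[0,[85,220,0],[0,0,-60]],[0,[95,250,0],[0,0,-70]],[0,[102,262,0],[0,0,-78.7]],[0,[102,262,-40],[0,0,-78.7]],[0,[102,262,-80],[0,0,-78.7]],[0,[102,262,-80],[0,0,-78.7]],[0,[102,262,-80],[0,0,-78.7]]]'; python3 w.py w2.png steel_forceps_mid tray_narrow tray_wide tray
```

```text
time: 7.65
ee_pos: [0.5931, 0.095, 0.0623]
tcp_rot: [-177.9, 0.1, 8.1]
wrist_force: [0.8, 0.1, 0.7]
opening: 0.0137
[0.5931 0.095  0.0623] [-1.779e+02  1.000e-01  8.100e+00] 0.0137 [0.8 0.1 0.7] 7.7
steel_forceps_mid [0.5935 0.0898 0.061 ] 0.59
tray_narrow [0.5861 0.1446 0.002 ] 0.75
tray_wide [0.5793 0.234  0.0048] 0.79
tray [0.5847 0.203  0.002 ] 0.95
```

View pics/w2.png

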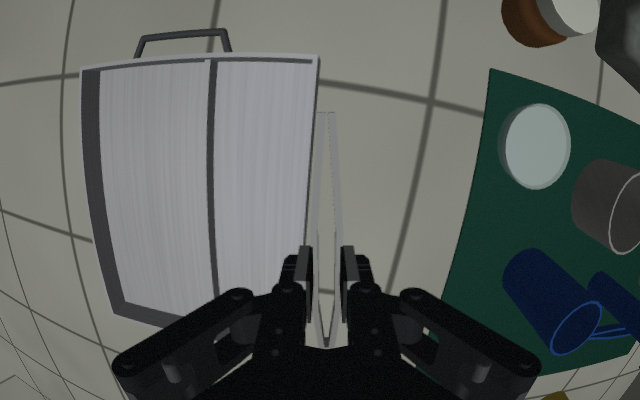

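The forceps are held well but the arm is still lagging, at (325,230) short of the tray. I lift and let it settle.

```bash
python3 -m pendant '[[0,[-2,15,20],[-1,0,-2]],[0,[-7,50,20],[-2,0,-5]],[0,[-7,50,20],[-2,0,-5]],[0,[-7,50,20],[-2,0,-5]],[0,[-7,50,20],[-2,0,-5]]]'; python3 w.py - steel_forceps_mid tray_narrow
```

```text
time: 8.52
ee_pos: [0.5934, 0.0949, 0.0825]
tcp_rot: [-177.7, 0.3, 8.0]
wrist_force: [0.6, -0.2, -0.7]
opening: 0.0134
[0.5934 0.0949 0.0825] [-177.7    0.3    8. ] 0.0134 [ 0.6 -0.2 -0.7] 8.5
steel_forceps_mid [0.5956 0.0933 0.0839] 0.98
tray_narrow [0.5869 0.1484 0.0036] 0.64
```

```bash
python3 -c "
from h import *
o=get_obs();print(o['q'].round(2),o['qd'].round(2),o['joint_efforts'].round(1))"
```

```text
[  7.97  11.9    1.39  79.79   2.33 179.94] [ 0.2  -0.09  0.06  0.11  0.08 -0.01] [  0.  -60.   46.9   0.1   0.1   0. ]
```

Joint 6 is at its limit (yaw = q1+180−q6). I'll lay the forceps the other way round instead, with a +175° turn.

```bash
python3 -m pendant '[[0,[0,0,30],[-2.3,-0.3,10]],[0,[0,0,60],[-2.3,-0.3,10]],[0,[0,0,60],[-2.3,-0.3,10]],[0,[0,0,60],[-2.3,-0.3,10]]]'
python3 -m pendant '[[0,[-3,25,0],[0,0,10]],[0,[-7,50,0],[0,0,20]],[0,[-7,50,0],[0,0,30]],[0,[-7,50,0],[0,0,40]],[0,[-7,50,0],[0,0,50]],[0,[-7,50,0],[0,0,60]],[0,[-7,50,0],[0,0,70]],[0,[-7,50,0],[0,0,80]],[0,[-7,50,0],[0,0,90]],[0,[-7,50,0],[0,0,100]],[0,[-7,50,0],[0,0,110]],[0,[-7,50,0],[0,0,120]],[0,[-7,50,0],[0,0,130]],[0,[-7,50,0],[0,0,140]],[0,[-7,50,0],[0,0,150]],[0,[-7,50,0],[0,0,160]],[0,[-7,50,0],[0,0,165]],[0,[-7,50,0],[0,0,165]],[0,[-7,50,0],[0,0,165]]]'
```

```text
time: 9.18
ee_pos: [0.5934, 0.0948, 0.1421]
tcp_rot: [-180.0, 0.6, 18.0]
wrist_force: [0.1, -0.7, -0.9]
opening: 0.0135
time: 11.55
ee_pos: [0.5861, 0.1447, 0.1414]
tcp_rot: [-180.0, 0.5, -177.1]
wrist_force: [0.3, -0.2, -1.1]
opening: 0.014
```

```bash
python3 -m pendant '[[0,[0,1,-40],[0,0,0]],[0,[0,1,-85],[0,0,0]],[0,[0,1,-85],[0,0,0]],[0,[0,1,-85],[0,0,0]]]'; python3 w.py w3.png steel_forceps_mid tray_narrow
```

```text
time: 12.05
ee_pos: [0.5867, 0.1458, 0.058]
tcp_rot: [-180.0, 0.6, -177.2]
wrist_force: [-0.5, 0.2, -0.1]
opening: 0.0135
[0.5867 0.1458 0.058 ] [-180.     0.6 -177.2] 0.0135 [-0.5  0.2 -0.1] 12.1
steel_forceps_mid [0.5883 0.1432 0.0584] 0.89
tray_narrow [0.5871 0.1469 0.0045] 0.76
```

View pics/w3.png

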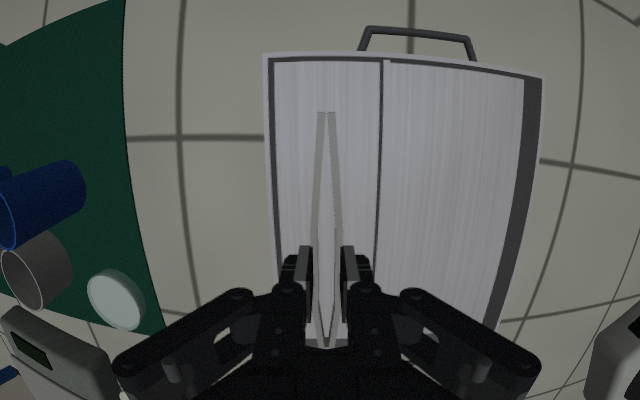

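The forceps at (326,200) are centred between the wall (275) and the divider (380). Lower gently, release a little, lift.

```bash
python3 -m pendant '[[0,[0,1,-25],[0,0,0]],[0,[0,1,-40],[0,0,0]],[0,[0,1,-46],[0,0,0]],[0,[0,1,-49],[0,0,0]],[0,[0,1,-50],[0,0,0]],[0,[0,1,-50],[0,0,0]]]'
python3 -m pendant '[[28,[0,0,0],[0,0,0]],[28,[0,0,0],[0,0,0]],[28,[0,0,0],[0,0,0]],[28,[0,0,0],[0,0,0]],[28,[0,0,10],[0,0,0]],[28,[0,0,50],[0,0,0]],[28,[0,0,100],[0,0,0]],[60,[0,0,150],[0,0,0]],[100,[0,0,150],[0,0,0]],[100,[0,0,150],[0,0,0]]]'; python3 w.py - steel_forceps_mid tray_narrow steel_large_mid
```

```text
time: 12.95
ee_pos: [0.5875, 0.147, 0.0091]
tcp_rot: [-180.0, 0.7, -177.1]
wrist_force: [0.1, 0.8, -0.3]
opening: 0.0137
time: 14.2
ee_pos: [0.5875, 0.147, 0.1592]
tcp_rot: [-180.0, 0.7, -177.1]
wrist_force: [0.7, 0.1, -0.7]
opening: 0.0771
[0.5875 0.147  0.1592] [-180.     0.7 -177.1] 0.0771 [ 0.7  0.1 -0.7] 14.2
steel_forceps_mid [0.5889 0.1443 0.0075] 0.82
tray_narrow [0.5888 0.1481 0.003 ] 0.86
steel_large_mid [ 0.6478 -0.136   0.0253] 0.68
```

```bash
python3 -m pendant '[[100,[6,-30,0],[0,0,-10]],[100,[13,-60,0],[0,0,-20]],[100,[20,-90,0],[0,0,-30]],[100,[27,-120,0],[0,0,-40]],[100,[33,-150,0],[0,0,-50]],[100,[40,-180,0],[0,0,-60]],[100,[47,-220,0],[0,0,-70]],[100,[53,-250,0],[0,0,-80]],[100,[59,-282,0],[0,0,-93]],[100,[59,-282,-20],[0,0,-93]],[100,[59,-282,-20],[0,0,-93]],[100,[59,-282,-20],[0,0,-93]]]'; python3 w.py w4.png steel_large_mid
```

```text
time: 15.9
ee_pos: [0.6458, -0.1348, 0.138]
tcp_rot: [-179.9, 0.6, 90.0]
wrist_force: [0.4, -0.6, 1.1]
opening: 0.0854
[ 0.6458 -0.1348  0.138 ] [-179.9    0.6   90. ] 0.0854 [ 0.4 -0.6  1.1] 15.9
steel_large_mid [ 0.345  -0.255   0.0231] 0.96
steel_large_mid [ 0.3518 -0.1145  0.0272] 0.91
steel_large_mid [0.8459 0.0378 0.0245] 0.9
```

View pics/w4.png

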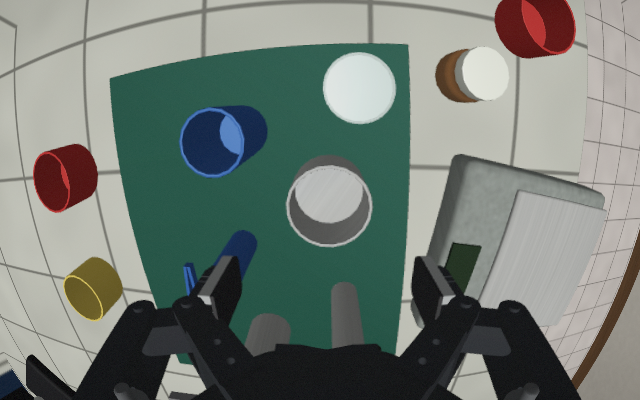

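The steel large beaker at (329,205) is centred between the jaws, with blue medium (212,142) and the scale (450,200) clear.

```bash
python3 -m pendant '[[100,[1,0,-50],[0,0,0]],[100,[1,0,-85],[0,0,0]],[100,[1,0,-110],[0,0,0]],[100,[1,0,-120],[0,0,0]],[100,[1,0,-120],[0,0,0]],[0,[1,0,-120],[0,0,0]],[0,[1,0,-120],[0,0,0]],[0,[1,0,-120],[0,0,0]],[0,[1,0,-120],[0,0,0]],[0,[1,0,-120],[0,0,0]]]' 50
python3 -m pendant '[[0,[0,0,10],[0,0,0]],[0,[0,0,50],[0,0,0]],[0,[0,0,100],[0,0,0]],[0,[0,0,140],[0,0,0]],[0,[0,0,140],[0,0,0]],[0,[0,0,140],[0,0,0]]]'; python3 w.py - steel_large_mid
```

```text
time: 17.25
ee_pos: [0.6482, -0.1349, 0.0207]
tcp_rot: [179.8, 0.6, 89.9]
wrist_force: [0.4, 0.2, 6.6]
opening: 0.0659
time: 18.0
ee_pos: [0.6482, -0.1349, 0.1605]
tcp_rot: [179.8, 0.6, 89.9]
wrist_force: [-0.2, -0.5, -1.1]
opening: 0.0653
[ 0.6482 -0.1349  0.1605] [179.8   0.6  89.9] 0.0653 [-0.2 -0.5 -1.1] 18.0
steel_large_mid [ 0.3529 -0.1117  0.026 ] 0.78
steel_large_mid [0.846  0.0356 0.0234] 0.78
steel_large_mid [ 0.6481 -0.1353  0.1679] 0.66
```

```bash
python3 -m pendant '[[0,[-8,40,0],[0,0,0]],[0,[-16,90,0],[0,0,0]],[0,[-24,140,0],[0,0,0]],[0,[-32,190,0],[0,0,1]],[0,[-40,240,0],[0,0,2]],[0,[-48,290,0],[0,0,3]],[0,[-56,340,0],[0,0,3]],[0,[-63,371,0],[0,0,3]],[0,[-63,371,-40],[0,0,3]],[0,[-63,371,-80],[0,0,3]],[0,[-63,371,-90],[0,0,3]],[0,[-63,371,-90],[0,0,3]],[0,[-63,371,-90],[0,0,3]]]'; python3 w.py w5.png tray_wide tray steel_large_mid steel_forceps_mid
```

```text
time: 19.73
ee_pos: [0.5855, 0.2364, 0.0711]
tcp_rot: [179.8, 0.6, 92.9]
wrist_force: [-0.4, -0.3, -1.5]
opening: 0.0657
[0.5855 0.2364 0.0711] [179.8   0.6  92.9] 0.0657 [-0.4 -0.3 -1.5] 19.7
steel_large_mid [0.5872 0.2308 0.0775] 0.56
```

View pics/w5.png

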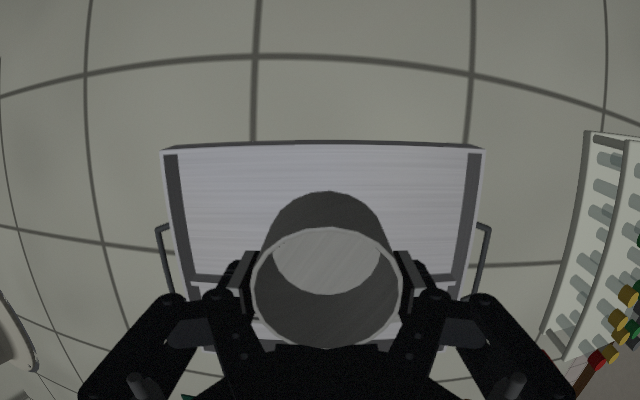

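The beaker at (326,285) sits well inside the wide compartment. Lower and release.

```bash
python3 -m pendant '[[0,[0,0,-25],[0,0,0]],[0,[0,0,-40],[0,0,0]],[0,[0,0,-46],[0,0,0]],[0,[0,0,-49],[0,0,0]],[0,[0,0,-50],[0,0,0]],[0,[0,0,-50],[0,0,0]]]'
python3 -m pendant '[[100,[0,0,0],[0,0,0]],[100,[0,0,0],[0,0,0]],[100,[0,0,0],[0,0,0]],[100,[0,0,0],[0,0,0]],[100,[0,0,15],[0,0,0]],[100,[0,0,60],[0,0,0]],[100,[0,0,110],[0,0,0]],[100,[0,0,160],[0,0,0]],[100,[0,0,160],[0,0,0]]]'; python3 w.py - steel_large_mid tray_wide
```

```text
time: 20.72
ee_pos: [0.5854, 0.2364, 0.0208]
tcp_rot: [179.8, 0.6, 92.9]
wrist_force: [0.2, -0.6, -0.2]
opening: 0.0654
time: 21.85
ee_pos: [0.587, 0.2371, 0.1869]
tcp_rot: [179.4, 0.4, 92.9]
wrist_force: [0.2, 0.9, -0.6]
opening: 0.0857
[0.587  0.2371 0.1869] [179.4   0.4  92.9] 0.0857 [ 0.2  0.9 -0.6] 21.9
steel_large_mid [ 0.3505 -0.1109  0.0272] 0.96
```

```bash
python3 -m pendant '[[100,[0,-50,0],[0,0,0]],[100,[0,-110,0],[0,0,0]],[100,[0,-170,0],[0,0,-1]],[100,[0,-230,0],[0,0,-2]],[100,[0,-290,0],[0,0,-3]],[100,[0,-350,0],[0,0,-3]],[100,[0,-410,0],[0,0,-3]],[100,[0,-470,0],[0,0,-3]],[100,[-6,-520,0],[0,0,-3]],[100,[-6,-541,0],[0,0,-3]],[80,[-6,-541,-20],[0,0,-3]],[80,[-6,-541,-20],[0,0,-3]],[80,[-6,-541,-20],[0,0,-3]],[80,[-6,-541,-20],[0,0,-3]]]'; python3 w.py w6.png steel_medium_mid steel_small_mid
```

```text
time: 23.75
ee_pos: [0.5796, -0.3041, 0.1615]
tcp_rot: [179.8, 0.6, 90.0]
wrist_force: [-0.1, 0.0, -0.1]
opening: 0.0684
[ 0.5796 -0.3041  0.1615] [179.8   0.6  90. ] 0.0684 [-0.1  0.  -0.1] 23.8
steel_medium_mid [ 0.579  -0.3075  0.0418] 0.73
steel_small_mid [ 0.6666 -0.2484  0.0608] 0.64
```

View pics/w6.png

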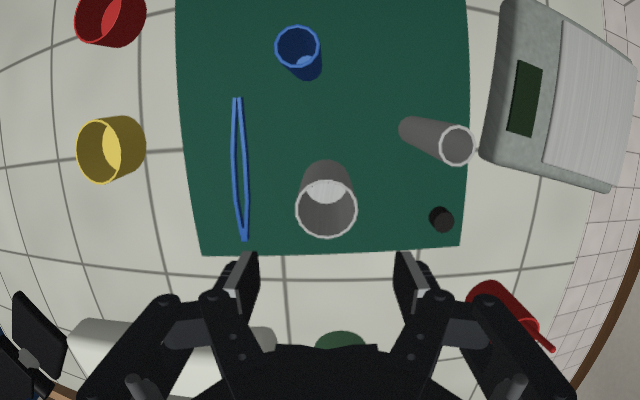

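Steel medium at (326,205) is centred; the small steel one (455,145) and blue small (298,45) are clear. Descend and grip near the top.

```bash
python3 -m pendant '[[80,[1,-1,-40],[0,0,0]],[80,[1,-1,-75],[0,0,0]],[80,[1,-1,-98],[0,0,0]],[80,[1,-1,-106],[0,0,0]],[80,[1,-1,-106],[0,0,0]],[0,[1,-1,-106],[0,0,0]],[0,[1,-1,-106],[0,0,0]],[0,[1,-1,-106],[0,0,0]],[0,[1,-1,-106],[0,0,0]],[0,[1,-1,-106],[0,0,0]],[0,[1,-1,-106],[0,0,0]]]' 50
python3 -m pendant '[[0,[0,0,10],[0,0,0]],[0,[0,0,50],[0,0,0]],[0,[0,0,100],[0,0,0]],[0,[0,0,140],[0,0,0]],[0,[0,0,140],[0,0,0]],[0,[0,0,140],[0,0,0]]]'; python3 w.py w7.png steel_medium_mid
python3 - <<'E'
from h import *
for n in("top","scene"):
  p=camera(n)
  for l in["steel_large_mid","tray_wide","tray","steel_forceps_mid"]:
    for r in pinpoint(p,l): 
      if r["position"][1]>.1: print(n,l,np.round(r["position"],4),round(r["confidence"],2))
E
```

```text
time: 25.28
ee_pos: [0.5811, -0.3058, 0.057]
tcp_rot: [179.7, 0.7, 90.0]
wrist_force: [-1.7, 0.2, 6.6]
opening: 0.0466
time: 26.02
ee_pos: [0.5811, -0.3058, 0.1967]
tcp_rot: [179.7, 0.7, 90.0]
wrist_force: [-0.0, -0.3, -1.1]
opening: 0.0468
[ 0.5811 -0.3058  0.1967] [179.7   0.7  90. ] 0.0468 [-0.  -0.3 -1.1] 26.0
steel_medium_mid [ 0.5795 -0.3022  0.1805] 0.62
top tray_wide [0.5829 0.236  0.0026] 0.68
top tray [ 0.5831  0.1991 -0.0023] 0.94
top tray [0.5921 0.1477 0.0073] 0.55
top steel_forceps_mid [0.5917 0.1477 0.007 ] 0.58
scene steel_large_mid [0.5828 0.2351 0.0304] 0.71
scene tray_wide [0.5837 0.2382 0.0026] 0.86
scene tray [ 0.5841  0.2045 -0.0017] 0.67
scene steel_forceps_mid [0.585  0.1488 0.0081] 0.62
```

```bash
python3 -m pendant '[[0,[0,40,0],[0,0,0]],[0,[0,90,0],[0,0,0]],[0,[0,150,0],[0,0,0]],[0,[0,210,0],[0,0,1]],[0,[0,270,0],[0,0,2]],[0,[1,330,0],[0,0,3]],[0,[2,390,0],[0,0,3]],[0,[3,450,0],[0,0,3]],[0,[4,510,0],[0,0,3]],[0,[4.5,540.5,0],[0,0,3]],[0,[4.5,540.5,-30],[0,0,3]],[0,[4.5,540.5,-70],[0,0,3]],[0,[4.5,540.5,-70],[0,0,3]],[0,[4.5,540.5,-70],[0,0,3]]]'; python3 w.py w7.png steel_medium_mid steel_large_mid
python3 - <<'E'
from h import *
p=camera("scene");save(p,"s7.png",(330,90,490,240),4)
print([ (np.round(r["position"],4),round(r["confidence"],2)) for l in("steel_medium_mid","steel_large_mid") for r in pinpoint(p,l)])
E
```

```text
time: 28.38
ee_pos: [0.586, 0.2348, 0.1287]
tcp_rot: [179.6, 0.6, 92.9]
wrist_force: [0.8, -0.3, -0.8]
opening: 0.0465
[0.586  0.2348 0.1287] [179.6   0.6  92.9] 0.0465 [ 0.8 -0.3 -0.8] 28.4
steel_medium_mid [0.5826 0.2402 0.1146] 0.9
steel_large_mid [0.8434 0.0372 0.0248] 0.71
[(array([0.5901, 0.2337, 0.1164]), 0.67), (array([0.5833, 0.2377, 0.0285]), 0.96), (array([0.8445, 0.0431, 0.0288]), 0.84), (array([ 0.3465, -0.2563,  0.0245]), 0.69), (array([ 0.3525, -0.1099,  0.0224]), 0.57)]
```

View pics/w7.png

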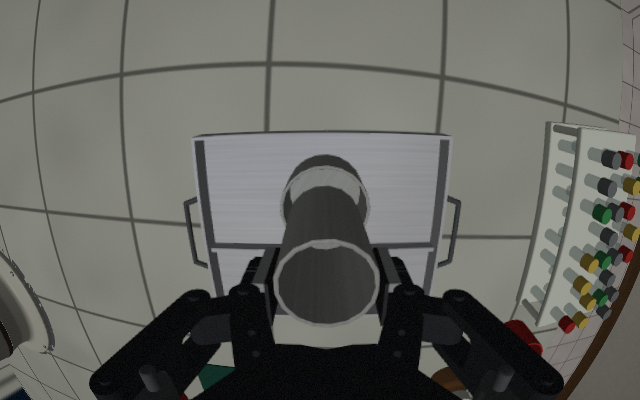

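View pics/s7.png

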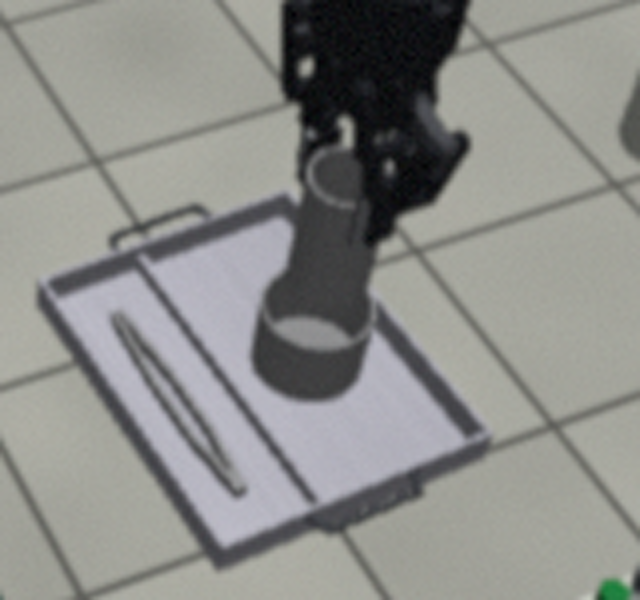

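Wrist and scene views agree: the medium hangs over the large beaker's mouth (wrist (326,210), scene crop (315,310)), and the forceps lie flat in the narrow compartment. Lower with a force check.

```bash
python3 -m pendant '[[0,[0,0,-15],[0,0,0]],[0,[0,0,-28],[0,0,0]],[0,[0,0,-36],[0,0,0]],[0,[0,0,-36],[0,0,0]],[0,[0,0,-36],[0,0,0]]]'; python3 w.py - steel_medium_mid steel_large_mid
```

```text
time: 29.3
ee_pos: [0.5862, 0.2348, 0.0923]
tcp_rot: [179.6, 0.6, 92.9]
wrist_force: [0.8, -0.4, 0.1]
opening: 0.0465
[0.5862 0.2348 0.0923] [179.6   0.6  92.9] 0.0465 [ 0.8 -0.4  0.1] 29.3
steel_medium_mid [0.5831 0.2354 0.0787] 0.7
steel_large_mid [0.5812 0.237  0.0793] 0.7
```

```bash
python3 -m pendant '[[0,[0,0,-12],[0,0,0]],[0,[0,0,-22],[0,0,0]],[0,[0,0,-28],[0,0,0]],[0,[0,0,-31],[0,0,0]],[0,[0,0,-32],[0,0,0]],[0,[0,0,-32],[0,0,0]]]'
python3 -m pendant '[[75,[0,0,0],[0,0,0]],[75,[0,0,0],[0,0,0]],[75,[0,0,0],[0,0,0]],[75,[0,0,0],[0,0,0]],[75,[0,0,15],[0,0,0]],[75,[0,0,60],[0,0,0]],[75,[0,0,110],[0,0,0]],[75,[0,0,130],[0,0,0]],[75,[0,0,130],[0,0,0]]]'; python3 w.py - steel_medium_mid steel_small_mid
```

```text
time: 30.2
ee_pos: [0.5864, 0.235, 0.0608]
tcp_rot: [179.5, 0.6, 92.9]
wrist_force: [-0.5, -0.6, -2.0]
opening: 0.0468
time: 31.32
ee_pos: [0.5872, 0.2353, 0.1936]
tcp_rot: [179.3, 0.5, 92.9]
wrist_force: [0.1, 0.3, -0.8]
opening: 0.0644
[0.5872 0.2353 0.1936] [179.3   0.5  92.9] 0.0644 [ 0.1  0.3 -0.8] 31.3
steel_medium_mid [0.5843 0.2405 0.045 ] 0.62
```

```bash
python3 -m pendant '[[75,[8,-50,0],[0,0,0]],[75,[18,-110,0],[0,0,0]],[75,[28,-170,0],[0,0,-1]],[75,[38,-230,0],[0,0,-2]],[75,[48,-290,0],[0,0,-3]],[75,[58,-350,0],[0,0,-3]],[75,[68,-410,0],[0,0,-3]],[75,[76,-460,0],[0,0,-3]],[65,[80,-482,0],[0,0,-3]],[65,[80,-482,-10],[0,0,-3]],[65,[80,-482,-10],[0,0,-3]],[65,[80,-482,-10],[0,0,-3]]]'; python3 w.py w8.png steel_small_mid
```

```text
time: 32.98
ee_pos: [0.6659, -0.246, 0.1794]
tcp_rot: [179.7, 0.6, 90.0]
wrist_force: [-0.5, -0.7, 1.1]
opening: 0.0553
[ 0.6659 -0.246   0.1794] [179.7   0.6  90. ] 0.0553 [-0.5 -0.7  1.1] 33.0
steel_small_mid [ 0.6648 -0.2483  0.0558] 0.66
```

View pics/w8.png

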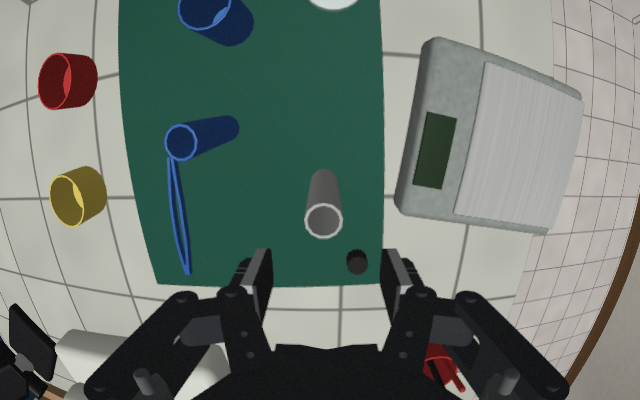

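Small steel at (324,220) is centred; blue small (180,142) is well away.

```bash
python3 -m pendant '[[65,[0,-1.5,-30],[0,0,0]],[65,[0,-1.5,-60],[0,0,0]],[65,[0,-1.5,-82],[0,0,0]],[65,[0,-1.5,-91],[0,0,0]],[65,[0,-1.5,-91],[0,0,0]],[0,[0,-1.5,-91],[0,0,0]],[0,[0,-1.5,-91],[0,0,0]],[0,[0,-1.5,-91],[0,0,0]],[0,[0,-1.5,-91],[0,0,0]],[0,[0,-1.5,-91],[0,0,0]],[0,[0,-1.5,-91],[0,0,0]]]' 50
python3 -m pendant '[[0,[0,0,10],[0,0,0]],[0,[0,0,50],[0,0,0]],[0,[0,0,100],[0,0,0]],[0,[0,0,125],[0,0,0]],[0,[0,0,125],[0,0,0]],[0,[0,0,125],[0,0,0]]]'; python3 w.py - steel_small_mid
```

```text
time: 34.45
ee_pos: [0.6666, -0.2479, 0.0905]
tcp_rot: [179.5, 0.7, 90.0]
wrist_force: [-1.4, -0.5, 6.7]
opening: 0.026
time: 35.2
ee_pos: [0.6664, -0.2478, 0.2139]
tcp_rot: [179.6, 0.7, 90.0]
wrist_force: [0.5, -0.2, -1.2]
opening: 0.0255
[ 0.6664 -0.2478  0.2139] [179.6   0.7  90. ] 0.0255 [ 0.5 -0.2 -1.2] 35.2
steel_small_mid [ 0.6655 -0.2491  0.1814] 0.94
```

```bash
python3 -m pendant '[[0,[-6,40,0],[0,0,0]],[0,[-15,90,0],[0,0,0]],[0,[-25,150,0],[0,0,0]],[0,[-35,210,0],[0,0,1]],[0,[-45,270,0],[0,0,2]],[0,[-55,330,0],[0,0,3]],[0,[-65,390,0],[0,0,3]],[0,[-74,445,0],[0,0,3]],[0,[-80,475,0],[0,0,3]],[0,[-80,483.5,-10],[0,0,3]],[0,[-80,483.5,-25],[0,0,3]],[0,[-80,483.5,-25],[0,0,3]],[0,[-80,483.5,-25],[0,0,3]]]'; python3 w.py w9.png steel_small_mid steel_medium_mid steel_large_mid
python3 - <<'E'
from h import *
p=camera("scene");save(p,"s9.png",(340,60,480,220),3.6)
print([ (l,np.round(r["position"],4),round(r["confidence"],2)) for l in("steel_small_mid","steel_medium_mid","steel_large_mid") for r in pinpoint(p,l) if r["position"][1]>.1])
E
```

```text
time: 36.92
ee_pos: [0.5863, 0.2346, 0.1884]
tcp_rot: [179.7, 0.7, 92.9]
wrist_force: [-1.1, -0.2, -0.1]
opening: 0.0259
[0.5863 0.2346 0.1884] [179.7   0.7  92.9] 0.0259 [-1.1 -0.2 -0.1] 36.9
steel_small_mid [0.5901 0.2333 0.1542] 0.76
steel_medium_mid [0.583  0.2373 0.0473] 0.86
steel_large_mid [0.8448 0.0344 0.0233] 0.84
[('steel_small_mid', array([0.5871, 0.233 , 0.1563]), 0.65), ('steel_medium_mid', array([0.5849, 0.2373, 0.0492]), 0.83), ('steel_large_mid', array([5.829e-01, 2.395e-01, 2.000e-04]), 0.64), ('steel_large_mid', array([0.5856, 0.235 , 0.0288]), 0.61), ('steel_large_mid', array([0.5829, 0.149 , 0.01  ]), 0.33)]
```

View pics/w9.png

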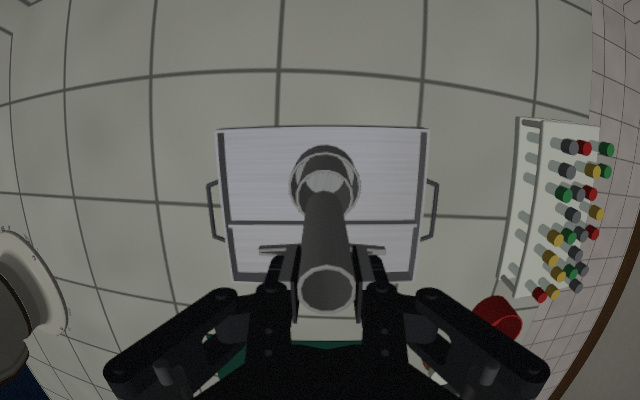

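View pics/s9.png

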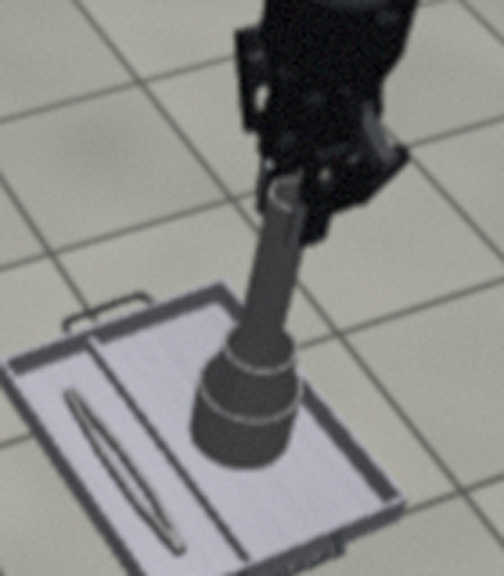

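Both views show the medium seated in the large beaker (wrist (325,185)) and the small above its mouth. I nudge +1.5 mm in y, enter the mouth and check the force.

```bash
python3 -m pendant '[[0,[0,1.5,-5],[0,0,0]],[0,[0,1.5,-15],[0,0,0]],[0,[0,1.5,-25],[0,0,0]],[0,[0,1.5,-32],[0,0,0]],[0,[0,1.5,-32],[0,0,0]],[0,[0,1.5,-32],[0,0,0]]]'; python3 w.py - steel_small_mid steel_medium_mid
```

```text
time: 38.08
ee_pos: [0.5863, 0.2372, 0.1569]
tcp_rot: [179.6, 0.6, 93.0]
wrist_force: [1.3, 0.6, -0.8]
opening: 0.0258
[0.5863 0.2372 0.1569] [179.6   0.6  93. ] 0.0258 [ 1.3  0.6 -0.8] 38.1
steel_small_mid [0.5875 0.2378 0.1265] 0.72
steel_medium_mid [0.5851 0.2361 0.0465] 0.75
```

No contact inside the mouth. Lower the rest of the way, z 157 → 97.

```bash
python3 -m pendant '[[0,[0,-0.5,-20],[0,0,0]],[0,[0,-0.5,-38],[0,0,0]],[0,[0,-0.5,-50],[0,0,0]],[0,[0,-0.5,-56],[0,0,0]],[0,[0,-0.5,-59],[0,0,0]],[0,[0,-0.5,-60],[0,0,0]],[0,[0,-0.5,-60],[0,0,0]]]'
python3 -m pendant '[[60,[0,0,0],[0,0,0]],[60,[0,0,0],[0,0,0]],[60,[0,0,0],[0,0,0]],[60,[0,0,0],[0,0,0]],[60,[0,0,15],[0,0,0]],[60,[0,0,60],[0,0,0]],[60,[0,0,110],[0,0,0]],[60,[0,0,130],[0,0,0]],[60,[-80,-80,130],[0,0,0]],[60,[-150,-150,130],[0,0,0]],[60,[-200,-200,130],[0,0,0]],[60,[-200,-200,130],[0,0,0]],[60,[-200,-200,130],[0,0,0]]]'
python3 - <<'E'
from h import *
for n in("top","scene"):
  p=camera(n)
  if n=="scene": save(p,"s10.png",(130,80,480,270),2.2)
  for l in("steel_small_mid","steel_medium_mid","steel_large_mid","steel_forceps_mid","tray_narrow","tray_wide","blue_medium_mid","blue_small_mid","blue_forceps_mid"):
    for r in pinpoint(p,l):
      if r["confidence"]>.4: print(n,l,np.round(r["position"],4),round(r["confidence"],2))
E
```

```text
time: 39.1
ee_pos: [0.5866, 0.2368, 0.0975]
tcp_rot: [179.5, 0.6, 93.0]
wrist_force: [-0.5, -0.7, -1.3]
opening: 0.0256
time: 40.72
ee_pos: [0.3847, 0.0354, 0.2292]
tcp_rot: [179.4, 0.6, 93.0]
wrist_force: [0.6, -1.2, 0.4]
opening: 0.0512
top steel_small_mid [0.5884 0.2389 0.0658] 0.44
top steel_medium_mid [0.5845 0.2351 0.047 ] 0.7
top steel_large_mid [0.5857 0.2364 0.0286] 0.74
top steel_large_mid [0.8394 0.0361 0.0285] 0.67
top steel_large_mid [ 0.3451 -0.2552  0.0234] 0.65
top steel_large_mid [ 0.3546 -0.1124  0.0274] 0.59
top steel_forceps_mid [0.5925 0.1485 0.0062] 0.58
top tray_narrow [0.5881 0.1445 0.0068] 0.56
top tray_wide [0.5804 0.2336 0.0051] 0.97
top blue_medium_mid [0.5844 0.2382 0.0265] 0.67
top blue_medium_mid [ 0.5674 -0.0764  0.0437] 0.53
top blue_small_mid [ 0.5654 -0.192   0.0585] 0.52
top blue_forceps_mid [0.5832 0.2345 0.0061] 0.64
top blue_forceps_mid [ 0.4975 -0.2956  0.0067] 0.55
scene steel_small_mid [0.588  0.2341 0.064 ] 0.62
scene steel_medium_mid [0.5855 0.2362 0.0493] 0.76
scene steel_large_mid [ 0.3508 -0.1051  0.0247] 0.95
scene steel_large_mid [0.5809 0.2346 0.0284] 0.92
scene steel_large_mid [0.845  0.0434 0.0297] 0.76
scene tray_narrow [0.589  0.1482 0.002 ] 0.67
scene tray_wide [0.5825 0.2356 0.0043] 0.58
scene blue_medium_mid [ 0.5709 -0.0831  0.0441] 0.8
scene blue_small_mid [ 0.5651 -0.1924  0.0628] 0.6
scene blue_forceps_mid [ 0.4967 -0.2903  0.0088] 0.61
```

View pics/s10.png

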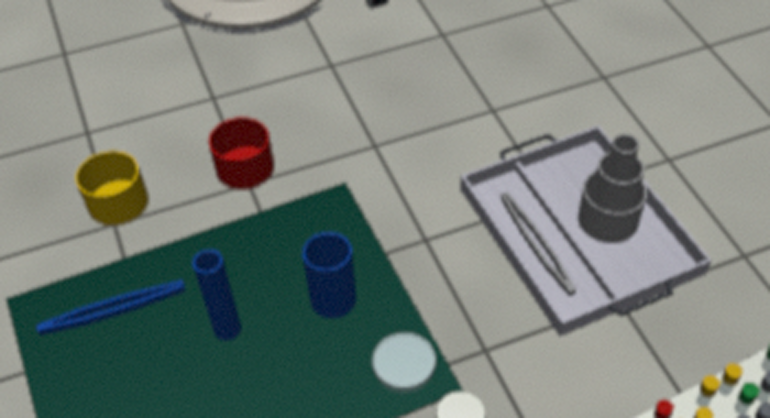

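The stack stands nested and upright at (612,190), the forceps lie flat at (538,243), and the blue ware is undisturbed. Heights read 0.028 / 0.047–0.049 / 0.064–0.066 m, against 0.028 / 0.047 / 0.066 expected. Handing in.

```bash
python3 -c "
from workcell import *
print(job_done())"
```

```text
the job is handed in; nothing more can be done
None
```

The tray is made up and handed in at about 41 s: the steel forceps lie flat in the narrow compartment. The large, medium and small steel beakers stand nested in the wide one.

- **Nesting:** the last checks from both fixed cameras put the three axes within about 5 mm of each other. The mid heights matched the fully nested values to about 2 mm.
- **Forceps:** within about 6 mm of the narrow compartment's centre.
- **Blue ware:** all three pieces still at their starting spots, within the measuring error.
- **Arm:** stands clear of everything, and the wrist force never read above about 7 N at the end of a move.

**What went wrong:** the last joint hit its range limit on the first approach with the forceps, so I turned them half round and laid them tips the other way.

**False detections:** in the last check the network reported the blue medium and blue forceps at the tray too. The picture shows only steel there, so I disregarded those.

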